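# Open the napkin dispenser with its rod key

### The arm

A 6-joint arm with a two-finger parallel gripper is mounted at the origin on a cart in front of the work surface, level with it; the furniture and walls round the work are solid. World frame = base frame: x ahead of the robot, y to its left, z up, the work surface at z = 0. Lengths are in m, angles in rad, forces in N, time in s.
With the tool pointing down it reaches from about 0.35 to 0.85 m from the base axis. Payload 8.1 kg.
Tool frame: the origin (TCP) lies on the mounting face of the last link; the fingertips stand 186 mm ahead of it and the grasp point (between the pads) lies 167 mm ahead of it (robot.finger_overhang is the distance from the TCP to the fingertips, in m); z points along the fingers, y is the line along which they close (so a half turn about z gives the same grasp; the last joint's range is limited). The gripper opens to 93 mm and grips with 3 to 60 N. Pads are 15 mm wide; open, the fingers measure 128 mm over their backs; the gripper's body (75 mm by 188 mm) begins 65 mm behind the grasp point.
Start: joints at [-1.285, 0.13, 1.488, -0, 1.523, -0.085], TCP at [0.217, -0.559, 0.405] pointing down, gripper open.
Joint ranges: [-2.96, 2.96], [-0.89, 2.26], [0.02, 2.5], [-1.34, 4.48], [0, 2.73], [-2.66, 2.66]. Speed limits (rad/s): [2.39, 2.39, 2.79, 3.14, 3.14, 3.14].

### API

Orientations are given as a rotation vector (axis times angle).
In Python, from plant import readout, read_camera, get_calibration, job, robot gives the robot as it stands.
- The arm moves only by the shell command python3 -m handwheel 'ROWS' [FORCE]. ROWS is JSON, a list of rows, each a list of 5 numbers: the shift along the world's x, y, z in cm, then the turn about the world's z in rad, then the closure, from 0 (fully open) to 1 (shut). In form: [[tx, ty, tz, spin, gripper], ...]. A call has 1 to 10 rows; each row shifts and turns the commanded pose from where the row before left it; what a row does not reach is not made up. A row lasts 1/8 s, in which the tool goes at most 62.5 mm and 10.7 degrees, less where a joint would pass 70% of its speed; a pose out of reach is approached as far as the arm can. A call is refused whole if a number of a shift passes 6.25 or a number of a turn 0.188, either way. A call with a gripper value outside its range is refused whole. The fingers move at their own pace and stop on an object; FORCE is the grip in N (left out, the last holds). Time passes only in rows, so rows that do not move let the fingers close. It gives the time, the measured TCP pose, the force, the opening and the grip force at its end, in the units of the state.
- readout.read_state(): the state, without advancing time (a new reading comes with each control period).
- read_camera(name): name is "scene" or "side" or "wrist"; returns the picture (480x640x3 uint8, red, green, blue); there is no depth.
- get_calibration(name): a dict with "fovy" (degrees; the focal length in pixels is half the picture's height over the tangent of half this angle, whatever the lens; pixels are square), "cx", "cy" (the principal point, pixels), "pose" (4x4, takes a point from camera to world coordinates). Camera axes: x right, y down, z forward; pixel columns grow to the right and rows downward; lengths in m; the calibration is good to about 2 mm. A picture is of the moment at which its call begins: read the wrist's pose just before it. get_calibration takes no time and is no camera call; for the wrist camera it gives the pose at the moment of the call.
- job.close_job(): hands the job in; it is judged then, once.
The state is a dict: "t": time; "q": joint angles; "dq": joint speeds; "joint_torque": joint torques, N m; "tool_pos": TCP position; "orientation": TCP orientation; "force": force on the tool from outside, world axes, zero at the start; "wrist_torque": the same for the moment, N m; "opening": finger opening in m; "gripper_force": force on a finger pad.
Only numpy, scipy, OpenCV 4.12 (cv2) and the standard library are available. Lean on these libraries where they do the work, as an engineer would, in place of code of your own. Each camera call takes 0.05 s, during which the arm holds its last target. There are 200 camera calls.

### The job

Open the empty paper-napkin dispenser for refilling: take the rod key from its wooden stand and, pushing gently through the slot in the sloping front, feel for the hidden spring latch, which may sit anywhere along the slot, and press it until the lid springs open. Then put the key back in its stand, fully home, and let go, leaving the lid open and the mug and the garlic where they are.

Things in the scene. Friction and masses are not known exactly. Their poses are not given: they have to be found in the camera images.
- dispenser: White plastic paper-napkin dispenser, fixed, 160 (x) x 150 (y) x 105 mm high. Origin under it, 4 mm over z = 0; x points to its back, y to its left, z up; front face at x = -75 mm, back at +85 mm. The front is upright up to z = 50 mm, then slopes back at 35 degrees from level up to z = 102 mm, where the flat steel lid begins (x = -3 to +85 mm). Key pushed on it or its latch: 40 N at most.
- slot (a point): Centre of the access slot, on the outer face of the sloping panel, 38 mm in front of the dispenser's origin, 76 mm up. Axes: z straight out of the panel (35 degrees from vertical, leaning to the front), x up the slope, y along the slot to the dispenser's left. The slot is 52 mm long (y) and 14 mm wide (x), through a 3 mm panel.
- panel: The sloping panel, fixed; same point and axes as slot. Hidden 20 mm behind its outer face: the latch, a 14 mm wide spring pad in a 22 mm gap, its middle within 18 mm either side of the slot's centre; beside it, at the same depth, a rigid wall. The pad yields along -z: moves from 4.5 N, trips the lid after 9 to 10 mm (7 N, tip 30 mm deep), end stop at 15 mm (tip 35 mm deep).
- lid (a joint): Angle of the steel lid, 86 mm long, hinged along the dispenser's back top edge: 0 shut and latched; once the latch is tripped its spring throws it up within half a second to about 0.9 rad, where it stays.
- rod_key: Rod key, 175 mm long, about 90 g: a dark wooden handle 16 (x) x 26 (y) x 75 (z) mm on a straight steel rod of 8 mm diameter and 100 mm length with a round end. Origin at the centre of the handle's underside, where the rod begins; z points up along the handle, the rod runs along -z. It starts upright in the stand, the handle's underside on the stand's top.
- key_tip (a point): End of the key's rod, 100 mm below the key's origin along its own -z.
- stand: Fixed wooden key stand: column 36 x 36 mm, 103 mm high, on a foot 66 x 66 x 8 mm. Origin under its centre, 4 mm over z = 0. (A wooden wall shelf hangs over the left part of the sink, farther than about 0.5 m from the robot base and about 0.45 m up: an arm coming from the left does well to draw in before it swings across.)
- stand_top (a point): Mouth of the stand's hole, at the centre of its top, 103 mm above its origin: upright square hole 14 x 14 mm with a 3 mm chamfer, open right down; the key is fully home when its handle's underside rests on the top, that is the key's origin is at this point.
- mug: Bystander: turquoise plastic mug, 86 x 110 x 80 mm high, origin under its centre. Leave alone.
- garlic: Bystander: garlic bulb, 50 mm, origin under its centre. Leave alone.

How it is judged:
On the way, in this order (a step that is already met when the one before it is completed fails the run):
1. the key is out of its stand while the lid is still shut (distance between rod_key and stand_top above 0.11 m and value of joint lid below 0.05 rad), for 0.1 s.
2. the lid springs open with the key's tip through the slot on the latch (value of joint lid above 0.1 rad and z of key_tip in the frame of slot between -0.045 and -0.02 m and x of key_tip in the frame of slot between -0.01 and 0.01 m and y of key_tip in the frame of slot between -0.027 and 0.027 m), for 0.04 s.
At the end, for the whole second after the job is handed in: The lid stands open (over 0.6 rad), and the key is at rest back in its stand, upright (within 0.1 rad), its handle's underside within 10 mm of the centre of the stand's top (value of joint lid above 0.6 rad and distance between rod_key and stand_top below 0.01 m and angle between rod_key's own z axis and vertical below 0.1 rad and linear speed of rod_key below 0.02 m/s); the robot touches nothing.
It fails at once if the key is pushed against the dispenser or its latch with more than 40 N (contact force between rod_key and dispenser above 40 N).
It fails at once if the turquoise mug is moved by more than 30 mm (distance of mug from where it was at the start of the episode above 0.03 m).
It fails at once if the garlic bulb is moved by more than 30 mm (distance of garlic from where it was at the start of the episode above 0.03 m).
It also fails if it takes over 72 s, if anything falls off the work surface, if the arm or the gripper's body presses on something with over 40 N, if the wrist force passes 120 N, or if a joint passes its speed limit or range.

## Working session

There is one attempt and no reset: what is moved stays moved. The work goes in short steps, Python scripts to look and compute and a shell command to move; the robot and the scene stay as the last step left them, time stands still between calls to the robot, and variables do not carry over. Pictures are saved under pics/ and viewed, at most 10 in all, crops included, and the job is handed in when it is done.

```bash
mkdir -p pics; python3 - <<'E'
from plant import readout, read_camera, get_calibration
import cv2,numpy as np
s=readout.read_state();print(s)
for n in ("scene","side","wrist"):
    c=get_calibration(n);print(n,c["fovy"],c["cx"],c["cy"],np.round(c["pose"],3).tolist())
    cv2.imwrite(f"pics/{n}0.png",read_camera(n)[:,:,::-1])
E
```

```text
{'t': 0.0, 'q': array([-1.28540155e+00,  1.31144676e-01,  1.48929976e+00,  5.05915832e-06,
        1.52304777e+00, -8.53944767e-02]), 'dq': array([ 0.00049146, -0.00118003,  0.00093394, -0.0008344 , -0.00080997,
       -0.00075841]), 'joint_torque': array([ 6.86650146e-04, -5.59847260e+01, -4.91764283e+01,  7.67987408e-02,
        3.58427502e-02, -1.72081386e-04]), 'tool_pos': array([ 0.21736598, -0.55897834,  0.40368576]), 'orientation': array([-3.08589891e+00, -5.78754762e-01,  2.89811568e-04]), 'force': array([-0.4089558 ,  0.17867121, -0.44731302]), 'wrist_torque': array([ 0.05286173,  0.00983885, -0.0245845 ]), 'gripper_force': 0.0, 'opening': 0.09315811722244614}
scene 49.168629753569725 320.17088478873177 238.48797061833577 [[-0.776, -0.347, 0.527, 0.099], [-0.631, 0.426, -0.649, 0.397], [0.001, -0.836, -0.549, 0.554], [0.0, 0.0, 0.0, 1.0]]
side 42.52735163351766 331.6916614143375 242.85070322316366 [[-0.982, -0.08, 0.174, 0.358], [-0.191, 0.373, -0.908, 0.794], [0.007, -0.924, -0.381, 0.489], [0.0, 0.0, 0.0, 1.0]]
wrist 65.79320851444923 318.52940073527685 240.01690525669653 [[0.363, -0.895, -0.261, 0.29], [-0.932, -0.348, -0.1, -0.53], [-0.001, 0.28, -0.96, 0.383], [0.0, 0.0, 0.0, 1.0]]
```

View pics/scene0.png

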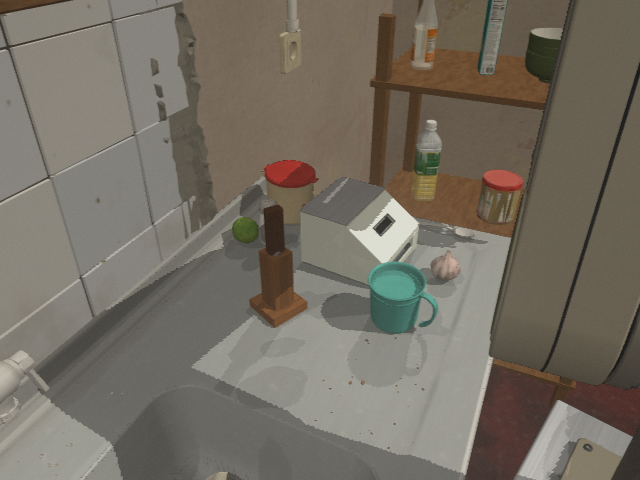

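View pics/side0.png

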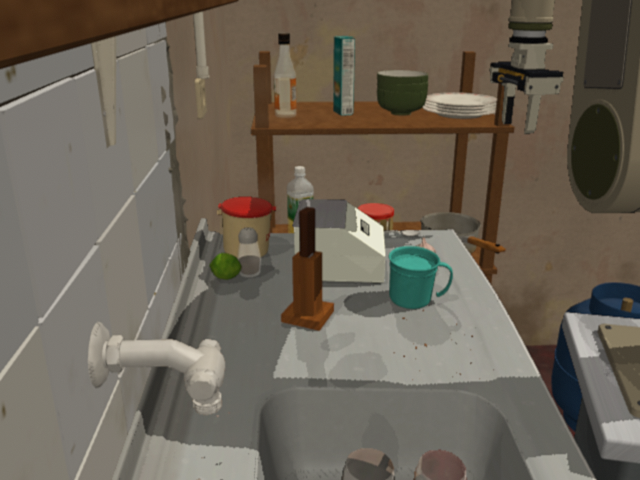

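Scene picture: the stand with its dark handle is at about (277,205)–(280,320), and the white dispenser at (305–415, 180–280) with its slot at (384,223). The mug is at (400,300) and the garlic at (446,265). In the side view the handle is at (308,230), the stand foot at (308,315) and the slot at (365,227). Next I'll enlarge the parts that matter.

```bash
python3 - <<'E'
import cv2,numpy as np
a=cv2.imread("pics/scene0.png")[170:325,235:435];cv2.imwrite("pics/sc1.png",cv2.resize(a[:150],None,fx=4,fy=4,interpolation=cv2.INTER_CUBIC))
b=cv2.imread("pics/side0.png")[195:335,275:455];cv2.imwrite("pics/sd1.png",cv2.resize(b,None,fx=4,fy=4,interpolation=cv2.INTER_CUBIC))
E
```

```text
(no output)
```

View pics/sc1.png

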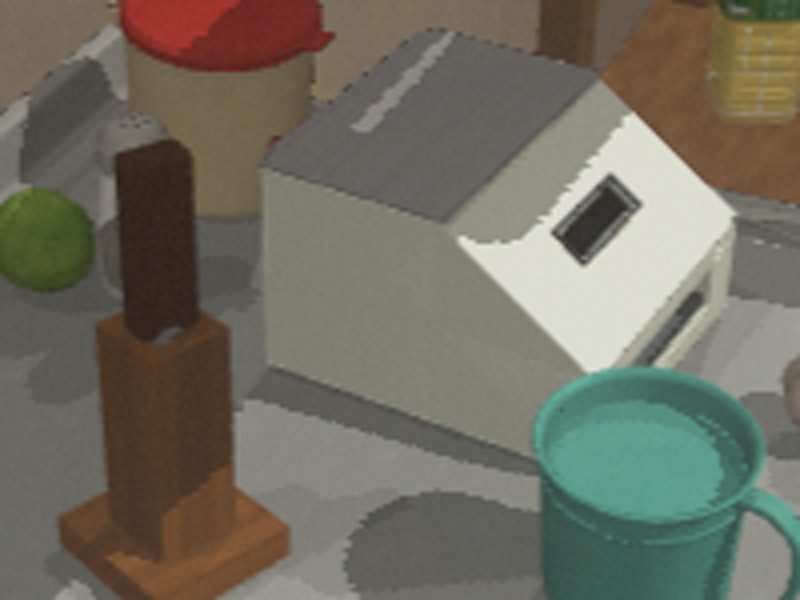

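View pics/sd1.png

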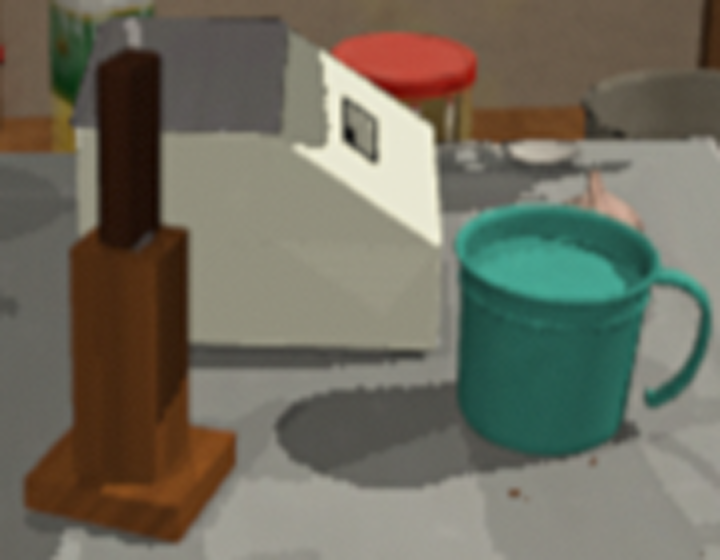

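Crop details, as crop pixels divided by 4 plus the offset. Scene: the lid's front corners are (445,220) and (600,72), the slope's base corners (590,372) and (735,213), and the slot's corners (555,232), (612,175), (640,207) and (585,264). The stand top's outer corners are at (98,322) and (230,322). In the side view I picked out the same features.

```bash
cat > h.py <<'E'
import numpy as np
from plant import get_calibration
def ray(n,p,c=None):
    c=c or get_calibration(n);f=240/np.tan(np.radians(c["fovy"]/2));P=np.array(c["pose"])
    return P[:3,3],P[:3,:3]@[(p[0]-c["cx"])/f,(p[1]-c["cy"])/f,1]
def plane(n,p,z,c=None):
    o,d=ray(n,p,c);return o+d*(z-o[2])/d[2]
def tri(pa,pb):
    A,b=0,0
    for n,p in (("scene",pa),("side",pb)):
        o,d=ray(n,p);d=d/np.linalg.norm(d);M=np.eye(3)-np.outer(d,d);A=A+M;b=b+M@o
    return np.linalg.solve(A,b)
E
python3 - <<'E'
from h import *
S=lambda u,v:(235+u/4,170+v/4)
D=lambda u,v:(275+u/4,195+v/4)
pts=[("lidFL",(-.003,.075,.106),(445,220),(282,132)),("lidFR",(-.003,-.075,.106),(600,72),(285,18)),("lidBL",(.085,.075,.106),(265,168),(78,127)),
("slBL",(-.075,.075,.054),(590,372),(440,243)),("slBR",(-.075,-.075,.054),(735,213),(433,125)),("slot",(-.038,0,.080),(598,219.5),(359.5,129))]
X=[];Y=[]
for n,m,a,b in pts:
    A=plane("scene",S(*a),m[2]);B=plane("side",D(*b),m[2]);T=tri(S(*a),D(*b));print(n,A.round(4),B.round(4),T.round(4))
    X+=[m[:2]]*2;Y+=[A[:2],B[:2]]
X=np.array(X);Y=np.array(Y);x0=X.mean(0);y0=Y.mean(0);H=(X-x0).T@(Y-y0)
th=np.arctan2(H[0,1]-H[1,0],H[0,0]+H[1,1]);R=np.array([[np.cos(th),-np.sin(th)],[np.sin(th),np.cos(th)]])
o=y0-R@x0;print("yaw",th,"origin",o,"slot",o+R@[-.038,0]);print(((X@R.T+o-Y)*1e3).round(1).tolist())
print("scene stand top L,R",plane("scene",S(98,322),.107),plane("scene",S(230,322),.107))
print("side stand top L,near,R",[plane("side",D(*p),.107).round(4) for p in((70,246),(157,255),(188,232))])
print("foot scene L,R",plane("scene",S(60,525),.012),plane("scene",S(290,537),.012),"side L R",plane("side",D(26,480),.012),plane("side",D(236,433),.012))
print("handle top scene",[plane("scene",S(*p),.182).round(4) for p in((117,153),(180,141),(192,156),(129,168))],"side",[plane("side",D(*p),.182).round(4) for p in((99,62),(120,52),(160,58),(140,70))])
E
```

```text
lidFL [ 0.521  -0.1897  0.106 ] [ 0.5215 -0.1889  0.106 ] [ 0.5218 -0.1907  0.1053]
lidFR [ 0.5428 -0.3369  0.106 ] [ 0.5466 -0.3429  0.106 ] [ 0.5454 -0.3402  0.1055]
lidBL [ 0.6047 -0.1751  0.106 ] [ 0.6092 -0.1763  0.106 ] [ 0.6096 -0.1802  0.1033]
slBL [ 0.4546 -0.2013  0.054 ] [ 0.4524 -0.2027  0.054 ] [ 0.4522 -0.1976  0.0567]
slBR [ 0.4716 -0.3459  0.054 ] [ 0.4722 -0.3476  0.054 ] [ 0.4718 -0.3461  0.0542]
slot [ 0.495  -0.2655  0.08  ] [ 0.4981 -0.267   0.08  ] [ 0.4979 -0.2697  0.078 ]
yaw 0.14828527495726607 origin [ 0.53561794 -0.26301297] slot [ 0.49803495 -0.26862718]
[[0.5, 0.5], [0.1, -0.4], [0.9, -0.7], [-2.9, 5.3], [3.9, -1.1], [-0.6, 0.0], [-4.2, 1.4], [-2.0, 2.7], [1.0, -2.3], [0.3, -0.7], [3.1, -3.1], [-0.1, -1.6]]
scene stand top L,R [ 0.57754418 -0.04806571  0.107     ] [ 0.53918065 -0.07932592  0.107     ]
side stand top L,near,R [array([ 0.5801, -0.0487,  0.107 ]), array([ 0.5455, -0.0473,  0.107 ]), array([ 0.5384, -0.0715,  0.107 ])]
foot scene L,R [ 0.59068961 -0.03150785  0.012     ] [ 0.51499991 -0.08373677  0.012     ] side L R [ 0.59530537 -0.03199577  0.012     ] [ 0.5215563  -0.08754752  0.012     ]
handle top scene [array([ 0.5663, -0.0529,  0.182 ]), array([ 0.5548, -0.0732,  0.182 ]), array([ 0.5443, -0.0681,  0.182 ]), array([ 0.5557, -0.048 ,  0.182 ])] side [array([ 0.5683, -0.0513,  0.182 ]), array([ 0.5632, -0.064 ,  0.182 ]), array([ 0.547 , -0.0605,  0.182 ]), array([ 0.5513, -0.0458,  0.182 ])]
```

```bash
python3 -m handwheel '[[2.8,5.1,0,0,0],[2.8,5.1,0,0,0],[2.8,5.1,0,0,0],[2.8,5.1,0,0,0],[2.8,5.1,0,0,0],[2.8,5.1,0,0,0],[2.8,5.1,0,0,0],[2.8,5.1,0,0,0],[2.8,5.1,0,0,0],[0,0,0,0,0]]' 12
python3 - <<'E'
from plant import readout, read_camera, get_calibration
import cv2,json
c=get_calibration("wrist");c["pose"]=[list(map(float,r)) for r in c["pose"]];json.dump(c,open("w1.json","w"))
cv2.imwrite("pics/w1.png",read_camera("wrist")[:,:,::-1]);print(readout.read_state())
E
```

```text
t: 1.4
tool_pos: [0.4704, -0.0969, 0.4045]
orientation: [-3.085, -0.588, 0.0]
force: [-1.0, -0.1, -0.9]
opening: 0.0929
gripper_force: 0.0
{'t': 1.45, 'q': array([-3.13695342e-01, -1.98988398e-01,  1.81062105e+00, -1.25527897e-04,
        1.53069107e+00,  8.82155811e-01]), 'dq': array([-0.06069991, -0.00973401,  0.00784825, -0.01255102,  0.00070527,
       -0.01866072]), 'joint_torque': array([  2.1128384 , -38.99509192, -49.66837764,   0.47570307,
        -0.11641931,   0.42504843]), 'tool_pos': array([ 0.46981935, -0.0986111 ,  0.40441844]), 'orientation': array([-3.08630831e+00, -5.85481458e-01,  1.10170133e-03]), 'force': array([-0.40762661,  0.24211082, -0.30009816]), 'wrist_torque': array([-0.0043073 ,  0.05016914, -0.00298714]), 'gripper_force': 0.0, 'opening': 0.0928705663616846}
```

View pics/w1.png

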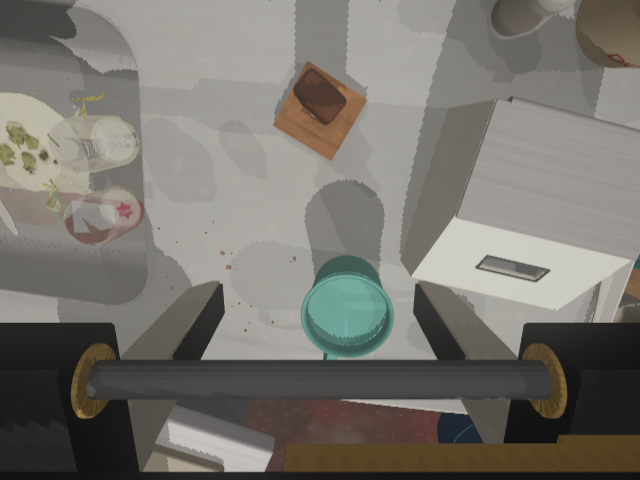

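Wrist view: the handle is at (320,96) and the stand foot's corners are at (307,62), (367,100), (333,160) and (274,124). The slot is at (513,269).

```bash
python3 - <<'E'
from h import *
import json,cv2
c=json.load(open("w1.json"));im=cv2.imread("pics/w1.png")
P=lambda p,z:plane("w",p,z,c)
F=np.array([P(p,.012)[:2] for p in((307,62),(367,100),(333,160),(274,124))]);print("foot",F.round(4).tolist(),F.mean(0),[np.degrees(np.arctan2(*(F[(i+1)%4]-F[i])[::-1])).round(1) for i in range(4)],[np.linalg.norm(F[(i+1)%4]-F[i]).round(4) for i in range(4)])
S=[P(p,z)[:2] for p,z in(((482,257),.084),((549,270),.084),((544,283),.076),((476,268),.076))];print("slot",np.mean(S,0),[s.round(4).tolist() for s in S])
print("dispenser lidF",P((457,216),.106),P((634,261),.106),"base",P((413,276),.054),P((558,310),.054))
r=im[50:150,270:375];cv2.imwrite("pics/w1c.png",cv2.resize(r,None,fx=6,fy=6,interpolation=cv2.INTER_CUBIC))
E
```

```text
foot [[0.5957, -0.0347], [0.586, -0.0989], [0.5231, -0.0901], [0.5336, -0.0249]] [ 0.55959954 -0.06215078] [np.float64(-98.6), np.float64(172.0), np.float64(80.9), np.float64(-9.0)] [np.float64(0.0649), np.float64(0.0635), np.float64(0.066), np.float64(0.0629)]
slot [ 0.49761863 -0.26717644] [[0.4986, -0.2343], [0.5094, -0.2936], [0.4961, -0.302], [0.4864, -0.2388]]
dispenser lidF [ 0.5240431 -0.1883056  0.106    ] [ 0.54313426 -0.33549466  0.106     ] base [ 0.45315105 -0.19918755  0.054     ] [ 0.47314211 -0.34653822  0.054     ]
```

View pics/w1c.png

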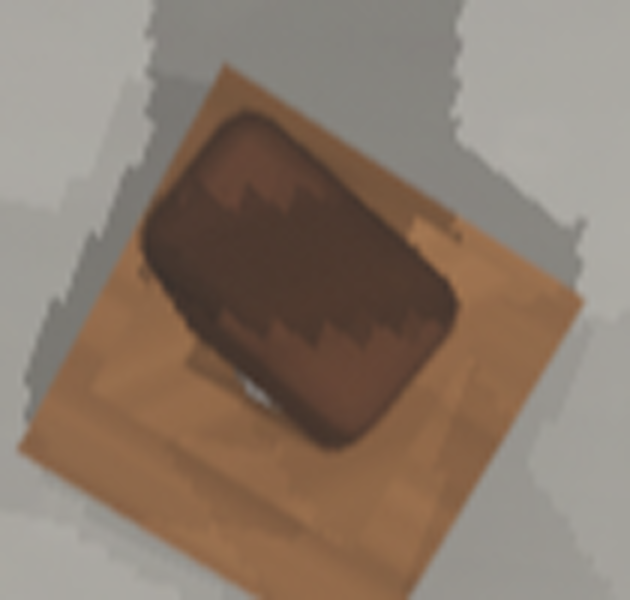

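The crop shows the handle's top: its centre is at crop (302,278), one long edge runs from (290,130) to (440,270), and its long axis is turned against the foot's edges.

```bash
python3 - <<'E'
from h import *
import json
c=json.load(open("w1.json"));P=lambda u,v:plane("w",(270+u/6,50+v/6),.182,c)[:2]
print("c",P(302,278));a=P(440,270)-P(290,130);b=P(320,442)-P(180,290);e=P(445,340)-P(360,435)
print([np.degrees(np.arctan2(x[1],x[0])) for x in(a,b,e)]); print(np.linalg.norm(P(200,170)-P(400,380)))
from scipy.spatial.transform import Rotation as R
M=R.from_rotvec([-3.0863,-.5855,.0011]).as_matrix();print(M.round(3))
E
```

```text
c [ 0.55895876 -0.0616893 ]
[np.float64(-109.06986018545322), np.float64(-114.32442169301875), np.float64(-21.32472264264451)]
0.023758221251069418
[[ 0.931  0.366 -0.001]
 [ 0.366 -0.931  0.   ]
 [-0.001 -0.    -1.   ]]
```

```bash
python3 -m handwheel '[[2.2,0.9,0,-0.185,0],[2.2,0.9,0,-0.185,0],[2.2,0.9,0,-0.185,0],[2.2,0.9,0,-0.185,0],[0.1,0.1,0,0,0],[0,0,0,0,0],[0,0,0,0,0]]'
```

```text
t: 2.33
tool_pos: [0.5578, -0.064, 0.4048]
orientation: [3.088, -0.574, -0.0]
force: [-1.1, -0.4, 0.6]
opening: 0.093
gripper_force: 0.0
```

```bash
python3 -m handwheel '[[0.1,0.2,-4,0,0],[0,0,-4,0,0],[0,0,0,0,0],[0,0,0,0,0.7],[0,0,0,0,0.8],[0,0,0,0,0.9],[0,0,0,0,1],[0,0,0,0,1]]' 20; python3 -m handwheel '[[0,0,0,0,1],[0,0,0,0,1]]'
```

```text
t: 3.32
tool_pos: [0.5595, -0.0612, 0.325]
orientation: [-3.088, 0.577, -0.0]
force: [-0.2, -1.1, -0.4]
opening: 0.0473
gripper_force: 0.0
t: 3.58
tool_pos: [0.5594, -0.0612, 0.3246]
orientation: [3.088, -0.577, -0.0]
force: [-0.5, -0.5, 0.0]
opening: 0.0282
gripper_force: 0.0
```

```bash
python3 -m handwheel '[[0,0,0,0,1],[0,0,0,0,1],[0,0,0,0,1]]'
```

```text
t: 3.95
tool_pos: [0.5594, -0.0612, 0.3246]
orientation: [3.088, -0.577, -0.0]
force: [0.3, -0.6, -0.5]
opening: 0.0263
gripper_force: 19.8
```

```bash
python3 -m handwheel '[[0,0,2,0.172,1],[0,0,2.5,0.172,1],[0,0,2.5,0.171,1],[0,0,2.3,0,1],[0,0,0,0,1],[0,0,0,0,1]]'
```

```text
t: 4.7
tool_pos: [0.5592, -0.0612, 0.4165]
orientation: [-3.133, -0.228, 0.002]
force: [-0.1, -0.3, -0.8]
opening: 0.026
gripper_force: 19.8
```

```bash
python3 -m handwheel '[[-1.13,-0.16,-0.05,0,1],[-1.13,-0.17,-0.09,0,1],[-0.97,-0.14,-0.17,0,1],[-0.96,-0.14,-0.24,0,1],[0,0,0,0,1]]'
```

```text
t: 5.32
tool_pos: [0.5167, -0.0675, 0.4121]
orientation: [3.133, 0.228, -0.001]
force: [0.4, 0.5, -0.8]
opening: 0.0258
gripper_force: 20.0
```

```bash
python3 -m handwheel '[[-0.93,-0.13,-0.3,0,1],[-0.93,-0.14,-0.39,0,1],[-0.87,-0.13,-0.43,0,1],[-0.87,-0.13,-0.5,0,1],[0,0,0,0,1]]'
python3 - <<'E'
from plant import read_camera
import cv2,numpy as np
a=read_camera("scene")[40:340,150:450,::-1];b=read_camera("side")[60:360,200:500,::-1]
cv2.imwrite("pics/t1.png",cv2.resize(np.hstack([a,b]),(800,400),interpolation=cv2.INTER_CUBIC))
E
```

```text
t: 5.95
tool_pos: [0.4807, -0.0727, 0.3952]
orientation: [-3.133, -0.228, 0.002]
force: [0.6, 0.5, -0.4]
opening: 0.0259
gripper_force: 20.0
```

View pics/t1.png

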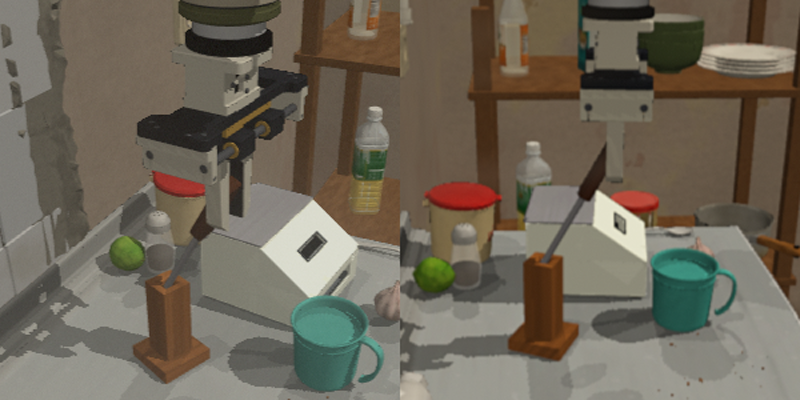

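The key now leans about 32° in the grip, pivoted in the stand's hole, with its rod still in the mouth. I'll pull it out along its axis and bring it over the slot.

```bash
python3 -m handwheel '[[-0.8,-0.1,1.25,0,1],[-0.8,-0.1,1.25,0,1],[0,0,1.5,0,1],[0,0,1.5,0,1],[-1.13,-4.1,0,0,1],[-1.13,-4.1,0,0,1],[-1.13,-4.1,0,0,1],[-1.13,-4.1,0,0,1],[-1.13,-4.1,0,0,1],[0,0,0,0,1]]'
python3 -m handwheel '[[0,0,-1.5,0,1],[0,0,-1.5,0,1],[0,0,0,0,1],[0,0,0,0,1]]'
```

```text
t: 7.3
tool_pos: [0.4083, -0.2819, 0.4516]
orientation: [3.133, 0.223, -0.0]
force: [-0.7, -0.2, -0.9]
opening: 0.0259
gripper_force: 20.0
t: 7.8
tool_pos: [0.4093, -0.279, 0.4209]
orientation: [-3.133, -0.23, 0.0]
force: [-0.3, -0.6, 0.4]
opening: 0.0259
gripper_force: 20.0
```

```bash
python3 -m handwheel '[[0,-0.1,-1,0,1],[0,0,-1,0,1],[0,0,0,0,1],[0,0,0,0,1]]'
python3 - <<'E'
from plant import read_camera
import cv2,numpy as np
A=read_camera("scene")[:,:,::-1];B=read_camera("side")[:,:,::-1]
cv2.imwrite("pics/A2.png",A);cv2.imwrite("pics/B2.png",B)
a=A[150:250,325:425];b=B[170:270,310:410]
cv2.imwrite("pics/t2.png",cv2.resize(np.hstack([a,b]),(800,400),interpolation=cv2.INTER_CUBIC))
E
```

```text
t: 8.3
tool_pos: [0.409, -0.2807, 0.401]
orientation: [-3.133, -0.229, 0.0]
force: [-0.7, 0.3, -0.5]
opening: 0.0256
gripper_force: 20.0
```

View pics/t2.png

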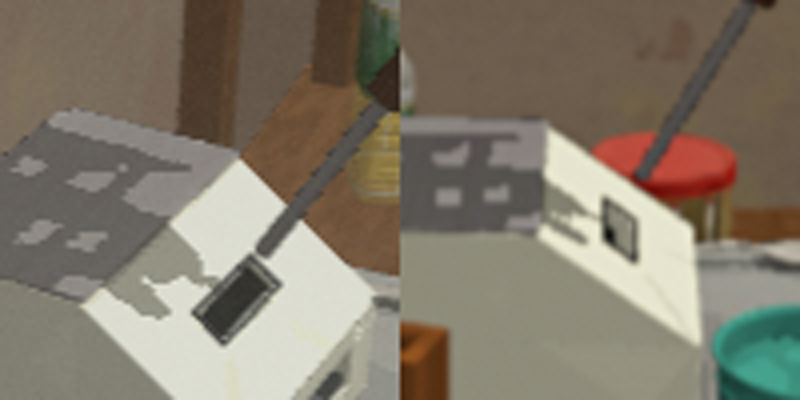

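The left half (scene) has the rod tip at (264,253) and the slot's centre at (236,300). The right half (side) has the tip at (644,178) and the slot at (620,230).

```bash
python3 - <<'E'
from h import *
S=lambda u,v:(325+u/4,150+v/4)
D=lambda u,v:(310+(u-400)/4,170+v/4)
tip=tri(S(264,252),D(644,178));top=tri(S(378,105),D(750,3));sl=tri(S(236,300),D(620,230))
print(tip,top,sl,np.linalg.norm(top-tip))
th=.148;a=np.radians(35);ex=np.array([np.cos(th),np.sin(th),0]);ey=np.array([-np.sin(th),np.cos(th),0])
n=-np.sin(a)*ex+[0,0,np.cos(a)];xs=np.cos(a)*ex+[0,0,np.sin(a)]
print("n",n,"xs",xs,"ey",ey)
for s in(sl,np.array([.4978,-.268,.08])):
  for t in(tip,np.array([.4873,-.2692,.1059])):print("tip in slot mm",[(1e3*v@(t-s)).round(1) for v in(xs,ey,n)])
d=(top-tip)/np.linalg.norm(top-tip);print("tilt",np.degrees(np.arccos(d[2])),"axis in slot",d@xs,d@ey,d@n)
E
```

```text
[ 0.48784674 -0.27143403  0.10398152] [ 0.44235022 -0.26951724  0.18934317] [ 0.49754775 -0.26767103  0.07858679] 0.09674822974774847
n [-0.56730609 -0.08457975  0.81915204] xs [0.81019705 0.1207924  0.57357644] ey [-0.14746029  0.98906798  0.        ]
tip in slot mm [np.float64(6.3), np.float64(-2.3), np.float64(26.6)]
tip in slot mm [np.float64(7.2), np.float64(-0.0), np.float64(28.3)]
tip in slot mm [np.float64(5.3), np.float64(-1.9), np.float64(25.6)]
tip in slot mm [np.float64(6.2), np.float64(0.4), np.float64(27.3)]
tilt 28.078063518488598 axis in slot 0.12746294255811408 0.08893978336103472 0.9878476163913739
```

```bash
python3 -m handwheel '[[-0.34,0.04,-0.24,0,1],[0.48,0.07,-0.83,0,1],[0.48,0.07,-0.83,0,1],[0.48,0.07,-0.83,0,1],[0,0,0,0,1],[0,0,0,0,1]]'; python3 -m handwheel '[[0.2,0.03,-0.34,0,1],[0,0,0,0,1],[0.2,0.03,-0.34,0,1],[0,0,0,0,1]]'
```

```text
t: 9.15
tool_pos: [0.4201, -0.2781, 0.3737]
orientation: [-3.133, -0.229, 0.0]
force: [0.3, 0.1, -0.8]
opening: 0.0263
gripper_force: 20.0
t: 9.65
tool_pos: [0.424, -0.2774, 0.3666]
orientation: [-3.133, -0.229, 0.001]
force: [-0.3, 0.4, -0.4]
opening: 0.0263
gripper_force: 20.0
```

```bash
python3 -m handwheel '[[0.2,0.03,-0.34,0,1],[0,0,0,0,1],[0.1,0.01,-0.17,0,1],[0,0,0,0,1]]'; python3 -m handwheel '[[0.1,0.02,-0.17,0,1],[0,0,0,0,1]]';python3 -m handwheel '[[0.1,0.01,-0.17,0,1],[0,0,0,0,1]]'
```

```text
t: 10.15
tool_pos: [0.4271, -0.2771, 0.3617]
orientation: [-3.133, -0.229, 0.0]
force: [0.2, -0.1, -0.0]
opening: 0.0257
gripper_force: 20.0
t: 10.4
tool_pos: [0.428, -0.2769, 0.36]
orientation: [-3.133, -0.229, 0.0]
force: [0.8, 0.4, -0.3]
opening: 0.0259
gripper_force: 20.0
t: 10.65
tool_pos: [0.4289, -0.2771, 0.3595]
orientation: [3.132, 0.229, -0.001]
force: [-6.0, 0.2, 8.4]
opening: 0.026
gripper_force: 20.0
```

Stiff contact at about 19.5 mm with 10 N means this is the rigid wall. I'll draw back and probe 13 mm to the left.

```bash
python3 -m handwheel '[[-0.2,-0.03,0.34,0,1],[-0.1,0.65,0,0,1],[-0.1,0.64,0,0,1],[0,0,0,0,1]]'; python3 -m handwheel '[[0.1,0.01,-0.17,0,1],[0,0,0,0,1],[0.1,0.01,-0.17,0,1],[0,0,0,0,1]]';python3 -m handwheel '[[0.1,0.02,-0.17,0,1],[0,0,0,0,1]]'
```

```text
t: 11.15
tool_pos: [0.425, -0.2636, 0.3616]
orientation: [-3.133, -0.23, 0.0]
force: [0.2, -0.1, -1.6]
opening: 0.0258
gripper_force: 20.0
t: 11.65
tool_pos: [0.4269, -0.2643, 0.3594]
orientation: [3.133, 0.229, -0.001]
force: [-5.7, 0.5, 8.4]
opening: 0.0252
gripper_force: 20.0
t: 11.9
tool_pos: [0.4278, -0.2647, 0.3593]
orientation: [3.131, 0.228, -0.0]
force: [-11.4, 0.4, 17.1]
opening: 0.0256
gripper_force: 20.1
```

Wall again, so next is the right side.

```bash
python3 -m handwheel '[[-0.25,-0.04,0.42,0,1],[0.1,-0.64,0,0,1],[0.1,-0.65,0,0,1],[0.1,-0.64,0,0,1],[0.08,-0.62,0,0,1],[0,0,0,0,1]]'; python3 -m handwheel '[[0.1,0.01,-0.17,0,1],[0,0,0,0,1],[0.1,0.01,-0.17,0,1],[0,0,0,0,1]]';python3 -m handwheel '[[0.05,0.01,-0.09,0,1],[0,0,0,0,1]]'
```

```text
t: 12.65
tool_pos: [0.4293, -0.2902, 0.3607]
orientation: [-3.133, -0.228, 0.0]
force: [-0.4, -0.1, -0.6]
opening: 0.026
gripper_force: 20.0
t: 13.15
tool_pos: [0.4314, -0.2895, 0.3578]
orientation: [3.133, 0.229, 0.0]
force: [-2.2, -1.3, 4.0]
opening: 0.0256
gripper_force: 20.0
t: 13.4
tool_pos: [0.4319, -0.2895, 0.3568]
orientation: [3.133, 0.229, 0.0]
force: [-2.5, -0.7, 4.9]
opening: 0.0254
gripper_force: 20.0
```

It yields at about 5 N, so this is the pad. I'll keep pressing.

```bash
python3 -m handwheel '[[0.1,0.01,-0.17,0,1],[0.1,0.02,-0.17,0,1],[0,0,0,0,1]]';python3 -m handwheel '[[0.1,0.01,-0.17,0,1],[0,0,0,0,1]]';python3 -m handwheel '[[0.1,0.01,-0.17,0,1],[0,0,0,0,1]]'
```

```text
t: 13.78
tool_pos: [0.4339, -0.2892, 0.3534]
orientation: [3.133, 0.229, 0.001]
force: [-2.5, -2.9, 5.2]
opening: 0.0259
gripper_force: 20.0
t: 14.02
tool_pos: [0.435, -0.289, 0.3517]
orientation: [3.133, 0.229, 0.001]
force: [-2.9, -0.8, 5.8]
opening: 0.0257
gripper_force: 20.0
t: 14.28
tool_pos: [0.436, -0.2889, 0.35]
orientation: [3.133, 0.229, 0.001]
force: [-2.7, -0.6, 5.9]
opening: 0.0261
gripper_force: 20.0
```

```bash
python3 -m handwheel '[[0.05,0.01,-0.09,0,1],[0,0,0,0,1]]';python3 -m handwheel '[[0.05,0.01,-0.09,0,1],[0,0,0,0,1],[0,0,0,0,1]]'
python3 - <<'E'
from plant import read_camera
import cv2,numpy as np
for n,f in(("scene","A"),("side","B")):
    i=read_camera(n)[:,:,::-1];cv2.imwrite(f"pics/{f}3.png",i)
    d=np.abs(i.astype(int)-cv2.imread(f"pics/{f}2.png")).sum(2)>60
    r=d[150:230,295:345] if f=="A" else d[195:230,295:340]
    print(n,r.mean(), d[140:180,310:360].mean())
E
```

```text
t: 14.52
tool_pos: [0.4365, -0.2889, 0.3492]
orientation: [3.133, 0.229, 0.001]
force: [-2.4, -0.8, 5.9]
opening: 0.0255
gripper_force: 20.0
t: 14.9
tool_pos: [0.437, -0.2888, 0.3484]
orientation: [3.133, 0.229, 0.001]
force: [-3.3, 0.6, 6.8]
opening: 0.0261
gripper_force: 20.0
scene 0.139 0.084
side 0.5111111111111111 0.0125
```

```bash
python3 - <<'E'
import cv2,numpy as np
a=cv2.imread("pics/A3.png")[60:280,240:460];b=cv2.imread("pics/B3.png")[90:310,260:480]
cv2.imwrite("pics/t3.png",cv2.resize(np.hstack([a,b]),(800,400),interpolation=cv2.INTER_CUBIC))
E
```

```text
(no output)
```

View pics/t3.png

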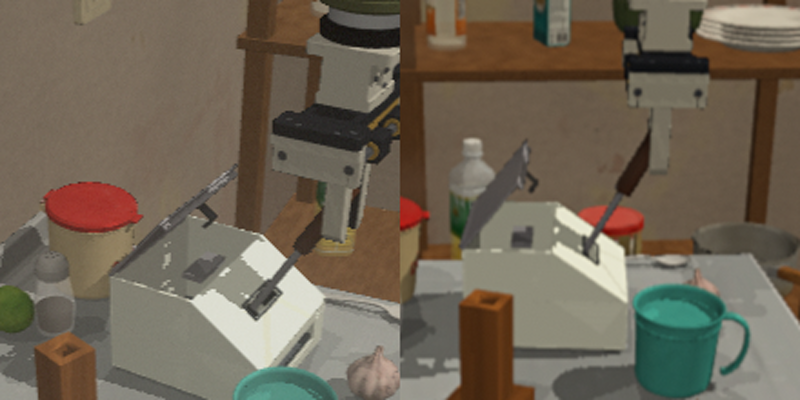

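The lid stands open, upright behind the front edge in both views, and the rod is in the slot's right half. I'll withdraw along the key's axis, then lift and go back to the stand.

```bash
python3 -m handwheel '[[-0.63,-0.09,1.08,0,1],[-0.63,-0.09,1.08,0,1],[-0.63,-0.09,1.08,0,1],[-0.63,-0.09,1.08,0,1],[0,0,2,0,1],[0,0,2,0,1],[0,0,2,0,1],[0,0,0,0,1]]'
python3 -m handwheel '[[0,4.3,0,0,1],[0.5,4.3,0,0,1],[1,4.3,0,0,1],[1.9,4.3,0,0,1],[1.9,4.3,0,0,1],[0,0,0,0,1],[0,0,0,0,1]]'
```

```text
t: 16.0
tool_pos: [0.4121, -0.2926, 0.4539]
orientation: [3.13, 0.229, 0.005]
force: [0.6, 0.6, 0.6]
opening: 0.0261
gripper_force: 20.0
t: 16.88
tool_pos: [0.4645, -0.0775, 0.4506]
orientation: [3.133, 0.23, -0.002]
force: [-0.2, -0.4, -1.6]
opening: 0.0257
gripper_force: 20.0
```

```bash
python3 -m handwheel '[[0.1,0.25,-1,0,1],[0,0,-1,0,1],[0,0,0,0,1],[0,0,0,0,1]]'
python3 - <<'E'
from plant import read_camera
import cv2,numpy as np
A=read_camera("scene")[:,:,::-1];B=read_camera("side")[:,:,::-1]
cv2.imwrite("pics/A4.png",A);cv2.imwrite("pics/B4.png",B)
a=A[170:290,230:330];b=B[170:290,265:365]
cv2.imwrite("pics/t4.png",cv2.resize(np.hstack([a,b]),(800,480),interpolation=cv2.INTER_CUBIC))
E
```

```text
t: 17.38
tool_pos: [0.4655, -0.0751, 0.4312]
orientation: [-3.133, -0.228, 0.0]
force: [0.2, 0.6, -1.0]
opening: 0.0256
gripper_force: 20.0
```

View pics/t4.png

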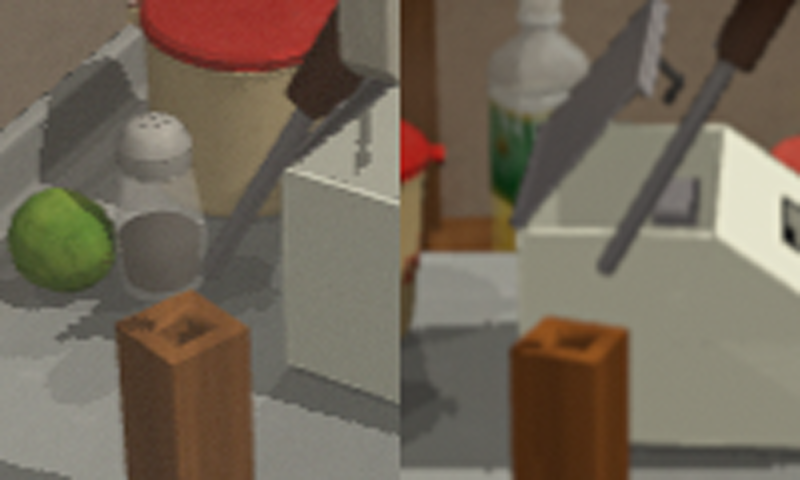

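Left half (scene): the tip is at (210,278) and the stand's top is centred at (184,326). Right half (side): the tip is at (606,270) and the top's centre is at (571,338).

```bash
python3 - <<'E'
from h import *
S=lambda u,v:(230+u/4,170+v/4)
D=lambda u,v:(265+(u-400)/4,170+v/4)
tip=tri(S(210,278),D(606,269));top=tri(S(303,120),D(727,65));h=tri(S(184,326),D(571,338))
print(tip,tip-[.4655,-.0751,.4312],h,plane("scene",S(184,326),.107),plane("side",D(571,338),.107))
d=top-tip;print(np.linalg.norm(d),np.degrees(np.arccos(d[2]/np.linalg.norm(d))),h-tip)
E
```

```text
[ 0.5446597  -0.06398319  0.13429894] [ 0.0791597   0.01111681 -0.29690106] [ 0.55932961 -0.0643638   0.10504518] [ 0.5565587  -0.06176967  0.107     ] [ 0.55884498 -0.06111619  0.107     ]
0.09572547321220626 28.966005467252888 [ 0.01466991 -0.00038061 -0.02925376]
```

```bash
python3 -m handwheel '[[-0.38,-0.05,0,0,1],[0.5,0.08,-0.9,0,1],[0.5,0.08,-0.9,0,1],[0.4,0.06,-0.7,0,1],[0,0,0,0,1],[0,0,0,0,1]]';python3 -m handwheel '[[0.2,0.03,-0.35,0,1],[0,0,0,0,1]]';python3 -m handwheel '[[0.2,0.03,-0.35,0,1],[0,0,0,0,1],[0.12,0.02,-0.2,0,1],[0,0,0,0,1]]'
```

```text
t: 18.23
tool_pos: [0.4759, -0.0731, 0.4062]
orientation: [-3.133, -0.229, 0.0]
force: [0.7, -0.6, -0.9]
opening: 0.0259
gripper_force: 20.0
t: 18.48
tool_pos: [0.4779, -0.0728, 0.4026]
orientation: [-3.133, -0.229, 0.0]
force: [0.1, 0.1, -1.6]
opening: 0.0258
gripper_force: 20.0
t: 18.98
tool_pos: [0.481, -0.0723, 0.3971]
orientation: [-3.133, -0.229, 0.0]
force: [1.2, -0.2, 0.4]
opening: 0.026
gripper_force: 20.0
```

```bash
python3 -m handwheel '[[0.06,0.01,-0.1,0,1],[0.88,0.13,0.4,0,1],[0.88,0.13,0.4,0,1],[0,0,0,0,1]]';python3 -m handwheel '[[0.98,0.14,0.3,0,1],[0.98,0.14,0.3,0,1],[0,0,0,0,1]]'
```

```text
t: 19.48
tool_pos: [0.5, -0.0695, 0.4047]
orientation: [3.133, 0.229, 0.001]
force: [-0.1, 0.8, 0.1]
opening: 0.0261
gripper_force: 20.0
t: 19.85
tool_pos: [0.5197, -0.0667, 0.4105]
orientation: [3.133, 0.229, 0.001]
force: [-0.5, 0.7, -0.9]
opening: 0.0256
gripper_force: 20.0
```

```bash
python3 -m handwheel '[[1.01,0.15,0.2,0,1],[1.01,0.15,0.2,0,1],[0.96,0.12,0.05,0,1],[0.96,0.12,0,0,1],[0,0,0,0,1]]';python3 -m handwheel '[[0,0,-0.5,0,1],[0,0,-0.5,0,1],[0,0,0,0,1]]'
python3 - <<'E'
from plant import read_camera
import cv2,numpy as np
from h import *
ref={"A":"scene","B":"side"}
for f,n in ref.items():
    i=read_camera(n)[:,:,::-1];cv2.imwrite(f"pics/{f}5.png",i)
    y=plane; c=get_calibration(n);P=np.linalg.inv(np.array(c["pose"]));fo=240/np.tan(np.radians(c["fovy"]/2))
    def pr(p):
        q=P@[*p,1];return np.array([c["cx"]+fo*q[0]/q[2],c["cy"]+fo*q[1]/q[2]])
    # per-height centre of changed pixels against the empty-stand picture
    d=np.abs(i.astype(int)-cv2.imread(f"pics/{f}4.png")).sum(2)>50
    for z in (.112,.13,.15,.17,.18):
        u,v=pr((.5585,-.0617,z)); r=np.where(d[int(round(v)),int(u)-25:int(u)+25])[0]
        print(n,z,round(u,1),round(v,1),(r+int(u)-25).tolist(), i[int(round(v)),int(u)].tolist())
E
```

```text
t: 20.48
tool_pos: [0.559, -0.0613, 0.4145]
orientation: [3.133, 0.229, 0.001]
force: [0.5, 0.2, -0.7]
opening: 0.0256
gripper_force: 20.0
t: 20.85
tool_pos: [0.5579, -0.0615, 0.4039]
orientation: [-3.133, -0.229, 0.002]
force: [-0.1, -0.5, -1.4]
opening: 0.0257
gripper_force: 20.0
scene 0.112 274.9 248.3 [265, 272, 273, 274, 275, 276] [86, 91, 93]
scene 0.13 274.3 238.2 [] [89, 92, 96]
scene 0.15 273.6 226.7 [] [84, 88, 92]
scene 0.17 273.0 214.8 [271, 272, 273, 274, 275, 276, 293] [76, 80, 84]
scene 0.18 272.6 208.8 [270, 271, 272, 273, 274, 275, 296] [52, 59, 65]
side 0.112 308.0 251.4 [304, 305, 306, 307, 308] [78, 83, 93]
side 0.13 307.9 240.7 [304, 305, 306, 307, 308, 309] [75, 76, 79]
side 0.15 307.8 228.5 [304, 305, 306, 307, 308, 309, 317, 318, 319, 320, 321, 322, 323, 324] [74, 76, 78]
side 0.17 307.8 216.2 [304, 305, 306, 307, 308, 309, 325, 326, 327, 328, 329, 330, 331] [70, 72, 74]
side 0.18 307.7 210.0 [329, 330, 331] [69, 70, 74]
```

The rod is upright and in the hole, so I'll lower it.

```bash
python3 -m handwheel '[[0.1,0,-1,0,1],[0,0,-1,0,1],[0,0,-1,0,1],[0,0,0,0,1]]';python3 -m handwheel '[[0,0,-1,0,1],[0,0,-1,0,1],[0,0,-1,0,1],[0,0,0,0,1]]';python3 -m handwheel '[[0,0,-0.7,0,1],[0,0,-0.7,0,1],[0,0,-0.3,0,1],[0,0,0,0,1]]'
```

```text
t: 21.45
tool_pos: [0.5588, -0.0613, 0.3731]
orientation: [-3.133, -0.229, 0.004]
force: [0.0, 0.1, -1.5]
opening: 0.026
gripper_force: 20.0
t: 21.95
tool_pos: [0.5588, -0.0613, 0.3433]
orientation: [-3.133, -0.229, 0.003]
force: [-0.8, 1.0, -1.2]
opening: 0.0256
gripper_force: 20.0
t: 22.45
tool_pos: [0.5592, -0.0614, 0.3274]
orientation: [-3.133, -0.229, 0.001]
force: [-0.8, 1.0, -1.1]
opening: 0.0257
gripper_force: 20.0
```

```bash
python3 -m handwheel '[[0,0,-0.2,0,1],[0,0,0,0,1],[0,0,0,0,0.6],[0,0,0,0,0.3],[0,0,0,0,0],[0,0,0,0,0],[0,0,0,0,0],[0,0,0,0,0]]';python3 -m handwheel '[[0,0,2,0,0],[0,0,4,0,0],[0,0,4,0,0],[-3,-3,0,0,0],[-5,-3,0,0,0],[-5,-3,0,0,0],[-5,0,0,0,0],[0,0,0,0,0],[0,0,0,0,0]]'
python3 - <<'E'
from plant import read_camera
import cv2,numpy as np
for n,(u0,v0,w,h) in {"scene":(245,195,65,130),"side":(280,195,65,135)}.items():
    i=read_camera(n)[:,:,::-1];cv2.imwrite(f"pics/{n}6.png",i);o=cv2.imread(f"pics/{n}0.png")
    for k in(o,i):
        m=(k.max(2)<75)&(k[:,:,2].astype(int)-k[:,:,0]>8)
        c=np.zeros_like(m);c[v0:v0+50,u0:u0+w]=m[v0:v0+50,u0:u0+w]
        ct=max(cv2.findContours(c.astype(np.uint8),0,2)[0],key=cv2.contourArea);print(n,cv2.boundingRect(ct),cv2.contourArea(ct))
    # bystanders: mug colour centroid
    for k in(o,i):
        hs=cv2.cvtColor(k,cv2.COLOR_BGR2HSV);g=cv2.inRange(hs,(80,90,50),(95,255,255));g[:230]=0;print(" mug",cv2.moments(g)["m10"]/cv2.moments(g)["m00"],g.sum()/255)
E
```

```text
t: 23.45
tool_pos: [0.5592, -0.0614, 0.3257]
orientation: [3.133, 0.229, -0.0]
force: [-0.8, 0.6, 0.1]
opening: 0.0815
gripper_force: 0.0
t: 24.58
tool_pos: [0.3795, -0.1515, 0.4273]
orientation: [3.132, 0.228, 0.004]
force: [0.3, 0.5, 0.3]
opening: 0.0931
gripper_force: 0.0
scene (263, 205, 22, 40) 689.5
scene (264, 204, 20, 41) 637.0
 mug 397.3798925556408 2606.0
 mug 397.29673356946086 2541.0
side (298, 207, 18, 38) 542.5
side (300, 206, 12, 39) 369.0
 mug 413.43479880774964 2684.0
 mug 413.14115456238363 2685.0
```

```bash
python3 -c "
from plant import job
print(job.close_job())"
```

```text
the job is handed in; nothing more can be done
None
```

The job is handed in: the lid was open when last seen, the key is back home in its stand and released, and the mug has not moved; I didn't re-check the garlic, but the arm never went near it.

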